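Prop the propagator vent open on its stay

ROBOT

A 6-joint arm with a two-finger parallel gripper is mounted at the origin on the work surface. World frame = base frame: x ahead of the robot, y to its left, z up, the work surface at z = 0. Lengths are in m, angles in degrees, forces in N, time in s.
With the tool pointing down it reaches from about 0.35 to 1 m from the base axis. Payload 7.1 kg.
Tool frame: the origin (TCP) lies midway between the tips of the shut fingers; the grasp point (between the pads) lies 19 mm behind it; z points along the fingers, x is the direction in which the jaws open and shut, and the axes are right-handed (so a half turn about z gives the same grasp; the last joint's range is limited). The gripper opens to 85 mm and grips with 20 to 120 N. Pads are 22 mm wide; open, the fingers measure 114 mm over their backs; the gripper's body (76 mm by 85 mm) begins 54 mm behind the grasp point. The pads swing forward as they close: fully open they stand 13 mm farther back than shut.
Start: joints at [70.474, 24.242, 93.386, -0, 62.372, -1.089], TCP at [0.198, 0.593, 0.231] pointing down, gripper open.
Joint ranges: [-172.04, 172.04], [-51.8, 120.97], [4.93, 147.93], [-75.15, 255.16], [6.16, 154.13], [-145.62, 145.62]. Speed limits (degrees/s): [136.94, 136.94, 172.46, 180, 180, 180].

INTERFACE

Orientations are given as [roll, pitch, yaw] about the fixed x, y, z axes, in that order (R = Rz(yaw) Ry(pitch) Rx(roll)).
In Python, from station import ctrl, cams gives the robot as it stands.
- The arm moves only by the tool step_arm, never from a script. Its argument "increments" is a list that holds one entry, the list of rows, each a list of 7 numbers: the shift along the tool's x, y, z in mm, then the turn, a rotation vector about the tool's x, y, z in degrees, then the finger opening in mm, from 0 to 85.4. In form: [[[tx, ty, tz, ax, ay, az, grip], ...]]. A call has exactly 10 rows; each row is the pose to reach, as a shift and turn from the pose commanded when the call began, along the tool's axes at that moment; what a row does not reach only later rows make up. A row lasts 1/12 s, in which the tool goes at most 41.7 mm and 7.16 degrees, less where a joint would pass 70% of its speed; a pose out of reach is approached as far as the arm can. A call with a gripper value outside its range is refused whole. The fingers move at their own pace and stop on an object; "grip_force" is the grip in N (left out, the last holds). Time passes only in rows, so rows that repeat a pose let the fingers close, or fill a call up. It gives the time, the measured TCP pose, the force and the opening at its end, in the units of the state.
- ctrl.observe(): the state, without advancing time (a new reading comes with each control period).
- cams.capture(name): name is "scene" or "top"; returns a dict with "pixels" (400x640x3 uint8, red, green, blue), "K" (3x3 intrinsics, pixels), "R" (3x3) and "t" (3): a world point X has camera coordinates R X + t. Camera axes: x right, y down, z forward; pixel columns grow to the right and rows downward; lengths in m; the calibration is good to about 2 mm. A picture is of the moment at which its call begins. There is no depth.
- ctrl.close_job(): hands the job in, once; it reports no verdict.
The state is a dict: "time": time; "qpos": joint angles; "dq": joint speeds; "joint_efforts": joint torques, N m; "ee_pos": TCP position; "ee_rot": TCP orientation; "contact_force": force on the tool from outside, world axes, zero at the start; "wrist_torque": the same for the moment, N m; "gripper_width": finger opening in m.
Only numpy, scipy, OpenCV 4.12 (cv2) and the standard library are available. Lean on these libraries where they do the work, as an engineer would, in place of code of your own. Each camera call takes 0.05 s, during which the arm holds its last target.

TASK

Air the seedlings: lift the flat metal stay by its red knob, use it to push the case's little side-hung vent open, and drop the hole between the two yellow bands over the brass peg on the case's rim, the bar fully down, so that the stay holds the vent open by itself once you let go. The peg can stand anywhere along its slot, so feel for it gently rather than forcing the bar down, and leave the pot, the jar and the tin where they stand.

Things in the scene. Friction and masses are not known exactly. Their poses are not given: they have to be found in the camera images.
- vent_hinge (a point): point on the vent's upright hinge axis, at the case's top (150 mm up). The case is a fixed softwood box 260 x 300 mm, 150 mm high, with clear panes. Axes are the case's: x outward from the vent's side, away from the robot, the way the vent swings out; y along the closed vent from hinge to free edge; z up. A light spring (0.6 N m per rad) closes the vent when nothing holds it
- vent (a joint): opening angle of the vent in rad: 0 closed, grows as its free edge swings out towards the case's +x, stop at 1.0; with the marked hole on the peg it reads 0.32 to 0.51
- stay_pivot (a point): where the stay is pivoted on the vent's top edge, 250 mm from the hinge axis, at the bar's underside (154.5 mm above the bench). The stay turns easily about the upright line through this point, and also lifts there by up to 0.5 rad, falling by its own weight to level (its lowest) when let go
- stay: the stay: flat aluminium bar 26 mm wide, 6 mm thick, 0.13 to 0.21 kg, pivoted on the vent. Origin at the pivot, on the bar's underside; the bar runs 280 mm along its own -x, z up. Three 11 mm holes on its centre line at 128, 170 and 212 mm from the pivot; upright red knob at 255 mm
- marked_hole (a point): centre, at the bar's underside, of the wanted hole: the middle one of three, 170 mm from the pivot, with a yellow band across the bar on each side of it
- knob (a point): centre of the stay's upright red knob, a cylinder 24 mm in diameter and 53 mm tall, standing on the bar; this point is 36 mm above the bar's underside (30 mm above its top face), 255 mm from the pivot. It is gripped from above and may turn between the fingers
- keeper: dark steel plate 72 x 26 mm fixed on the case's top rim, with a 48 mm slot. Origin: the slot's inner end, on the plate's top (153 mm up); x along the slot, outward as the case's. An 8 mm upright brass peg, barely chamfered, 15.5 mm tall above the plate, is clamped in it at y = 0; its place is not reported: anywhere from x = 6 to 42 mm. The bar, when down, lies level 1.5 mm above the plate
- pot_mid (a point): centre of a loose terracotta pot, 84 mm across, 80 mm high, on the bench beside the case: leave alone
- jar_mid (a point): centre of a loose amber jar, 64 mm across, 90 mm high, on the bench beside the case: leave alone
- tin_mid (a point): centre of a loose green tin, 70 mm across, 100 mm high, on the bench beside the case: leave alone

How it is judged (in metres and radians):
On the way:
1. the vent is pushed open, past 0.25 rad (value of joint vent above 0.25 rad), for 0.1 s.
At the end, for the whole second after the job is handed in: the marked hole is down over the peg: its centre 2 to 46 mm along the slot from its inner end, within 5 mm across it and its underside less than 5 mm above the plate; the vent stands open and still at 0.28 to 0.56 rad, held by the stay alone (x of marked_hole in the frame of keeper between 0.002 and 0.046 m and y of marked_hole in the frame of keeper between -0.005 and 0.005 m and z of marked_hole in the frame of keeper below 0.005 m and value of joint vent between 0.28 and 0.56 rad and velocity of joint vent between -0.05 and 0.05 rad/s); the robot touches nothing.
It fails at once if the stay is pressed or dragged against the peg or the keeper with more than 35 N (contact force between stay and keeper above 35 N).
It fails at once if the pot is moved by more than 20 mm (distance of pot_mid from where it was at the start of the episode above 0.02 m).
It fails at once if the jar is moved by more than 20 mm (distance of jar_mid from where it was at the start of the episode above 0.02 m).
It fails at once if the tin is moved by more than 20 mm (distance of tin_mid from where it was at the start of the episode above 0.02 m).
It also fails if it takes over 67 s, if anything falls off the work surface, if the arm or the gripper's body presses on something with over 40 N, if the wrist force passes 120 N, or if a joint passes its speed limit or range.

## Working session

There is one attempt and no reset: what is moved stays moved. The work goes in short steps, Python scripts to look and compute and a tool call to move; the robot and the scene stay as the last step left them, time stands still between calls to the robot, and variables do not carry over. Pictures are saved under pics/ and viewed, and the job is handed in when it is done.

Besides the shell and the picture viewer there is one more tool, called after "Emit:" in YAML: its name, and indented under it one key for each argument. step_arm: Moves the arm, as the interface text tells. Its arguments: {"type":"object","properties":{"increments":{"type":"array"},"grip_force":{"type":"number"}},"required":["increments"]}

```bash
mkdir -p pics; ls; python3 - <<'E'
from station import ctrl,cams
import cv2,pickle
o=ctrl.observe();print(o)
for n in("scene","top"):
    c=cams.capture(n);cv2.imwrite(f"pics/{n}0.png",c["pixels"][:,:,::-1]);pickle.dump(c,open(f"pics/{n}0.pkl","wb"))
    print(n,c["K"],c["R"],c["t"])
E
```

```text
pics
{'time': 0.0, 'qpos': array([ 7.04745492e+01,  2.42831775e+01,  9.34326561e+01, -9.07331292e-04,
        6.23735552e+01, -1.08542570e+00]), 'dq': array([-0.11177748,  0.0269925 , -0.03403526, -0.0455446 , -0.05412509,
        0.06643207]), 'joint_efforts': array([-6.35962770e-04, -5.57376516e+01, -2.81731671e+01,  7.64827791e-05,
        7.45505851e-03,  1.00425353e-06]), 'ee_pos': array([0.19745344, 0.59239722, 0.23055097]), 'ee_rot': array([-1.79999110e+02,  8.93879896e-02,  7.15603970e+01]), 'contact_force': array([-0.16179149,  0.35723166, -0.03191233]), 'wrist_torque': array([-0.03617309,  0.0042795 , -0.02943264]), 'gripper_width': 0.08508725798514878}
scene [[476.74690032   0.         316.93033828]
 [  0.         476.74690032 202.17000659]
 [  0.           0.           1.        ]] [[-0.83550346  0.54936932 -0.0112832 ]
 [ 0.40799681  0.60648215 -0.68243535]
 [-0.36806599 -0.57478061 -0.73085887]] [ 0.48023519 -0.13515186  1.27499057]
top [[432.82082337   0.         309.80702466]
 [  0.         432.82082337 205.12277836]
 [  0.           0.           1.        ]] [[-0.02954387 -0.99935648 -0.02034153]
 [-0.99526633  0.03129575 -0.09200818]
 [ 0.09258557  0.01752696 -0.99555046]] [0.05738547 0.60189078 1.06975246]
```

View pics/scene0.png

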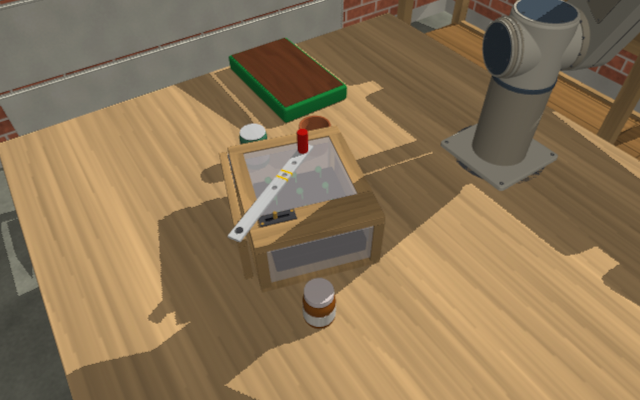

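View pics/top0.png

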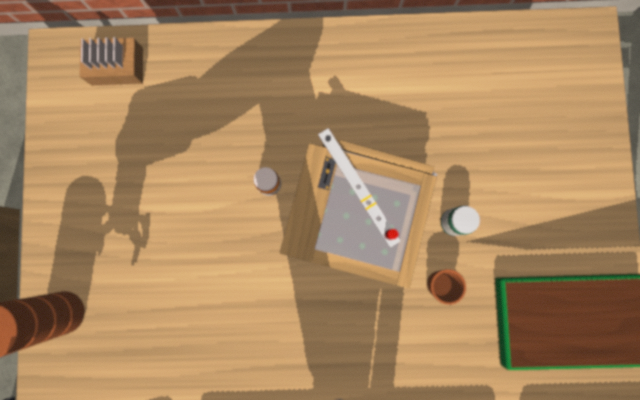

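```bash
python3 - <<'E'
import cv2
a=cv2.imread("pics/scene0.png")[110:260,200:400];cv2.imwrite("pics/sz.png",cv2.resize(a,None,fx=4,fy=4,interpolation=cv2.INTER_CUBIC))
a=cv2.imread("pics/top0.png")[115:305,245:495];cv2.imwrite("pics/tz.png",cv2.resize(a,None,fx=3.2,fy=3.2,interpolation=cv2.INTER_CUBIC))
a=cv2.imread("pics/top0.png")[120:195,300:400];cv2.imwrite("pics/tz2.png",cv2.resize(a,None,fx=8,fy=8,interpolation=cv2.INTER_CUBIC))
E
```

```text
(no output)
```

View pics/sz.png

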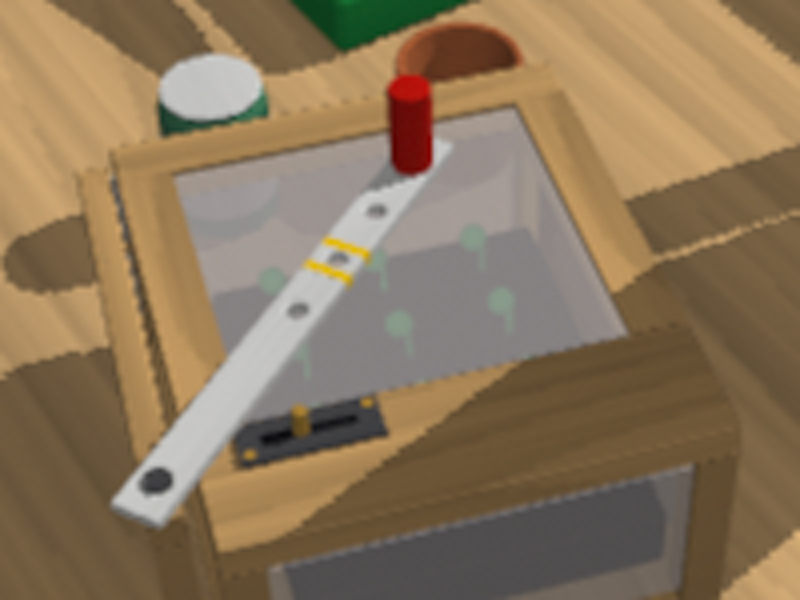

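View pics/tz.png

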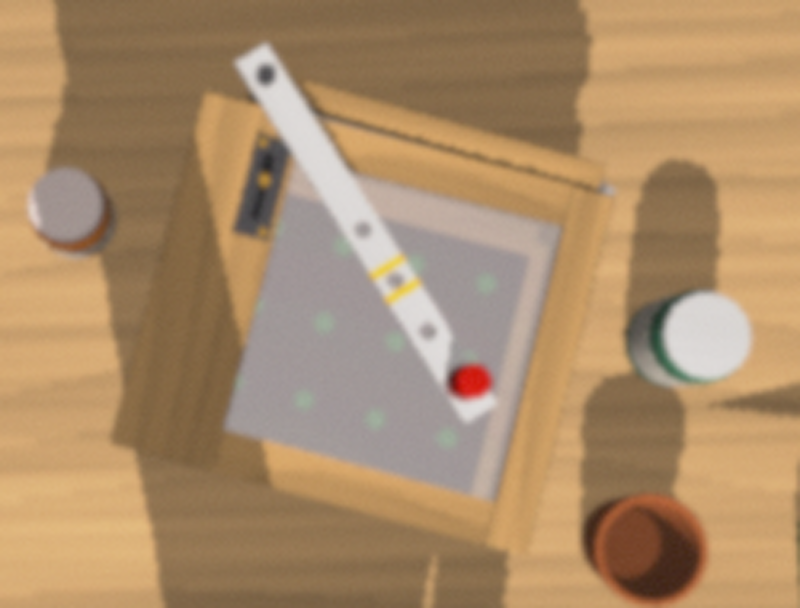

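View pics/tz2.png

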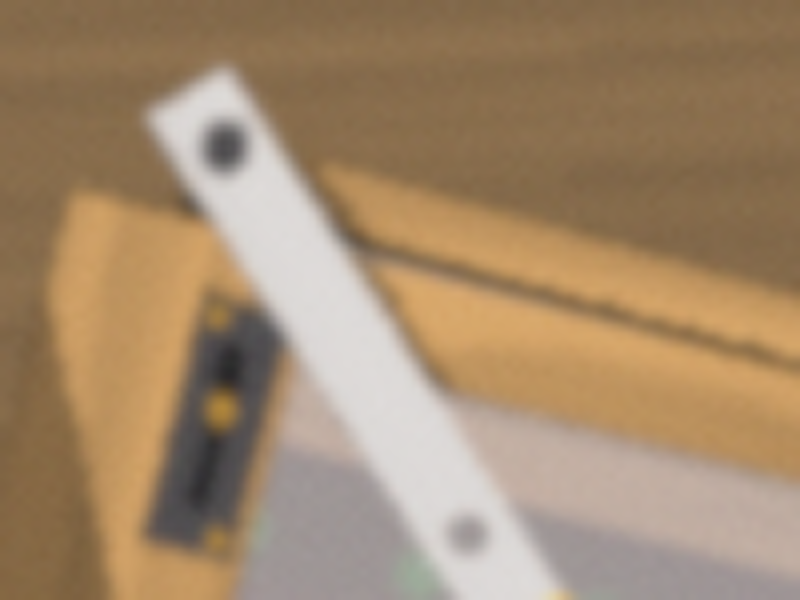

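```bash
cat > h.py <<'E'
import numpy as np,cv2,pickle
def load(t): return {n:pickle.load(open(f"pics/{n}{t}.pkl","rb")) for n in("scene","top")}
def ray(c,p):
    K,R,t=(np.array(c[k]) for k in("K","R","t"))
    d=R.T@np.linalg.inv(K)@np.array([p[0],p[1],1.]); return -R.T@t, d/np.linalg.norm(d)
def plane(c,p,z):
    o,d=ray(c,p); return o+d*(z-o[2])/d[2]
def tri(cs,ct,ps,pt):
    P=[np.array(c["K"])@np.c_[c["R"],c["t"]] for c in(cs,ct)]
    X=cv2.triangulatePoints(P[0],P[1],np.array(ps,float).reshape(2,1),np.array(pt,float).reshape(2,1))[:,0]
    X=X[:3]/X[3]
    e=[np.hypot(*(proj(c,X)-p)) for c,p in((cs,ps),(ct,pt))]
    return X,e
def proj(c,X):
    q=np.array(c["K"])@(np.array(c["R"])@X+c["t"]); return q[:2]/q[2]
def mask(c,lo,hi,box):
    hsv=cv2.cvtColor(c["pixels"],cv2.COLOR_RGB2HSV); m=cv2.inRange(hsv,lo,hi); o=np.zeros_like(m); x0,y0,x1,y1=box;o[y0:y1,x0:x1]=m[y0:y1,x0:x1]; return o
def blobs(m,mn=3):
    n,l,s,ce=cv2.connectedComponentsWithStats(m); return [(s[i],ce[i].round(2)) for i in range(1,n) if s[i,4]>=mn]
E
python3 - <<'E'
from h import *
I=load(0);S,T=I["scene"],I["top"]
np.set_printoptions(precision=4,suppress=True)
for n,c,b in(("S",S,(280,110,330,170)),("T",T,(370,215,410,250))):
    print(n,"red",blobs(mask(c,(0,180,90),(6,255,255),b)))
for n,c,b in(("S",S,(200,110,400,260)),("T",T,(300,120,410,250))):
    print(n,"yel",blobs(mask(c,(18,140,110),(32,255,255),b)))
for n,c,b in(("S",S,(240,200,300,232)),("T",T,(315,150,338,192))):
    m=mask(c,(0,0,0),(180,110,85),b);k=blobs(m,10);print(n,"dark",k)
for n,c,b in(("S",S,(228,222,250,242)),("T",T,(320,130,337,146))):
    m=mask(c,(0,0,0),(180,255,110),b);print(n,"bolt",blobs(m,5))
E
```

```text
S red [(array([297, 129,  11,  24, 234], dtype=int32), array([302.37, 140.26]))]
T red [(array([387, 230,  11,   8,  73], dtype=int32), array([391.7 , 233.63]))]
S yel [(array([281, 170,  11,   5,  17], dtype=int32), array([286.41, 171.53])), (array([277, 175,  11,   6,  20], dtype=int32), array([282.1 , 177.45])), (array([290, 210,   3,   2,   5], dtype=int32), array([291.2, 210.4])), (array([273, 212,   4,   3,  10], dtype=int32), array([274.5, 212.8])), (array([261, 223,   3,   2,   5], dtype=int32), array([261.8, 223.4]))]
T yel [(array([326, 169,   3,   4,  11], dtype=int32), array([327.09, 170.64])), (array([362, 196,   8,   5,  10], dtype=int32), array([365.2, 198.3])), (array([367, 203,   8,   6,  10], dtype=int32), array([370.6, 205.3]))]
S dark [(array([259, 210,  38,  17, 321], dtype=int32), array([277.  , 217.69])), (array([240, 227,   3,   5,  11], dtype=int32), array([240.73, 229.27]))]
T dark [(array([325, 160,   9,  10,  58], dtype=int32), array([329.28, 164.52])), (array([320, 172,  11,  15,  94], dtype=int32), array([324.88, 179.07]))]
S bolt [(array([228, 222,   6,  11,  46], dtype=int32), array([229.87, 226.04])), (array([235, 227,   8,   6,  39], dtype=int32), array([238.72, 229.74])), (array([247, 231,   3,  10,  15], dtype=int32), array([248.2, 236. ])), (array([228, 237,  11,   5,  29], dtype=int32), array([231.48, 239.86])), (array([241, 240,   7,   2,  12], dtype=int32), array([244.  , 240.58]))]
T bolt [(array([326, 136,   4,   4,  11], dtype=int32), array([327.82, 137.82]))]
```

```bash
python3 - <<'E'
from h import *
I=load(0);S,T=I["scene"],I["top"]
np.set_printoptions(precision=4,suppress=True)
L={"knob":((302.4,140.3),(391.7,233.6)),
"hole":((284.3,174.5),(367.9,201.8)),
"pivot":((238.8,229.9),(327.9,138.0)),
"pegtop":((275.2,212.3),(327.4,170.8)),
"screwOut":((262.2,223.7),(327.1,159.7)),"screwIn":((291.7,210.5),(327.2,187.5)),
"hole128":((274.5,187.6),(358.4,186.7)),"hole212":((294.0,162.8),(378.9,218.6))}
r={}
for k,(a,b) in L.items():
    X,e=tri(S,T,a,b);r[k]=X;print(k,X,np.round(e,2))
d=lambda a,b:np.linalg.norm((r[a]-r[b])[:2])
print(d("knob","pivot"),d("hole","pivot"),d("hole128","pivot"),d("hole212","pivot"))
print("hinge",plane(T,(435,173.7),.15))
# keeper axis
for n,c,b in(("S",S,(240,200,300,232)),("T",T,(315,150,338,192))):
    m=mask(c,(0,0,0),(180,130,90),b); 
    pts=np.argwhere(m)[:,::-1]
    if n=="S": pts=pts[pts[:,0]>=255]
    bx=cv2.boxPoints(cv2.minAreaRect(pts.astype(np.float32)))
    W=np.array([plane(c,p,.153) for p in bx]);print(n,W[:,:2],"ctr",W.mean(0),"edges",np.linalg.norm(W[1]-W[0]),np.linalg.norm(W[2]-W[1]))
E
```

```text
knob [ 0.5207 -0.1371  0.1866] [0.47 0.57]
hole [ 0.5939 -0.0925  0.1594] [0.3  0.34]
pivot [ 0.7415 -0.0085  0.162 ] [0.11 0.11]
pegtop [ 0.6655 -0.0046  0.1675] [0.26 0.27]
screwOut [ 0.6943 -0.0055  0.1518] [0.04 0.04]
screwIn [ 0.6302 -0.0033  0.1519] [0.2  0.21]
hole128 [ 0.6288 -0.073   0.1566] [0.31 0.34]
hole212 [ 0.556  -0.1159  0.1553] [0.25 0.29]
0.25552255747655844 0.16981976028634696 0.129813400745146 0.21432191177936824
hinge [ 0.6543 -0.2477  0.15  ]
S [[ 0.694  -0.026 ]
 [ 0.6233 -0.0057]
 [ 0.6333  0.0196]
 [ 0.7025 -0.0007]] ctr [ 0.6633 -0.0032  0.153 ] edges 0.07361466966686299 0.02721528206448867
T [[ 0.6353  0.014 ]
 [ 0.6967 -0.0033]
 [ 0.6915 -0.0213]
 [ 0.6302 -0.0039]] ctr [ 0.6634 -0.0036  0.153 ] edges 0.06376548804743672 0.018700723745840975
```

```bash
cat > plan.py <<'E'
import numpy as np
from scipy.optimize import brentq
H=np.array([.6543,-.2477]);P0=np.array([.7415,-.0085]);peg=np.array([.6655,-.0046])
def P(t,H=H,P0=P0):
    c,s=np.cos(-t),np.sin(-t);return H+np.array([[c,-s],[s,c]])@(P0-H)
def solve(peg=peg,d=.170,**k): return brentq(lambda t:np.linalg.norm(P(t,**k)-peg)-d,0.1,.9)
def knob(peg=peg,**k):
    t=solve(peg,**k);p=P(t,**k);u=(peg-p)/np.linalg.norm(peg-p);return t,p,p+.255*u,np.degrees(np.arctan2(*(-u)[::-1]))
def inc(tcp,yaw):
    "tool increments from present measured pose to a world tcp & yaw, tool down"
    from station import ctrl
    from scipy.spatial.transform import Rotation as R
    o=ctrl.observe();R0=R.from_euler("xyz",o["ee_rot"],degrees=True)
    d=R0.inv().apply((np.array(tcp)-o["ee_pos"])*1000)
    r=(R0.inv()*R.from_euler("xyz",[180,0,yaw],degrees=True)).as_rotvec(degrees=True)
    print("inc",d.round(1),r.round(1))
E
python3 - <<'E'
from plan import *
np.set_printoptions(precision=4,suppress=True)
print(knob()); print(knob(H=np.array([.6580,-.2477])))
for s in(-.01,.01): print(s,knob(peg+s*np.array([.961,-.276])))
inc([.5207,-.1371,.260],-59.8)
E
```

```text
(0.391859687425406, array([ 0.8262, -0.0599]), array([0.5851, 0.0231]), np.float64(-18.99537724036587))
(0.39267019414700777, array([ 0.8267, -0.0587]), array([0.5849, 0.0224]), np.float64(-18.541024486398513))
-0.01 (0.34921046209943646, array([ 0.8181, -0.0528]), array([0.5748, 0.0236]), np.float64(-17.43406169323537))
0.01 (0.43470778477173894, array([ 0.8341, -0.0675]), array([0.5956, 0.0227]), np.float64(-20.707347753236093))
inc [-589.9  537.4  -28.6] [  0.1   0.  131.4]
```

Emit:
step_arm:
  increments:
    - [[-30,27,-30,0,0,6.6,85],[-60,54,-40,0,0,13.2,85],[-90,81,-40,0,0,19.8,85],[-120,108,-40,0,0,26.4,85],[-150,135,-40,0,0,33,85],[-180,162,-40,0,0,39.6,85],[-210,190,-40,0,0,46,85],[-240,217,-40,0,0,53,85],[-270,245,-40,0,0,59,85],[-295,269,-40,0,0,66,85]]
  grip_force: 30

```text
time: 0.93
ee_pos: [0.3596, 0.2255, 0.2712]
ee_rot: [180.0, 0.0, 5.3]
contact_force: [1.0, 0.4, -0.5]
gripper_width: 0.085
```

```bash
python3 -c "
from plan import *
inc([.5207,-.1371,.265],-59.8)"
```

```text
inc [127.2 375.8   6.4] [ 0.  -0.  65.1]
```

Emit:
step_arm:
  increments:
    - [[14,41,0,0,0,7,85],[28,82,0,0,0,14,85],[42,123,0,0,0,21,85],[55,164,0,0,0,28,85],[69,204,0,0,0,35,85],[83,245,0,0,0,42,85],[97,286,0,0,0,49,85],[110,327,2,0,0,56,85],[120,357,4,0,0,62,85],[127.2,375.8,6,0,0,65.1,85]]

```text
time: 1.77
ee_pos: [0.5237, -0.1377, 0.2651]
ee_rot: [-180.0, -0.1, -60.0]
contact_force: [-0.3, 0.7, 0.7]
gripper_width: 0.0849
```

```bash
python3 - <<'E'
from station import ctrl,cams
from plan import *
import cv2,pickle
for n in("scene","top"):
    c=cams.capture(n);pickle.dump(c,open(f"pics/{n}1.pkl","wb"))
    a=c["pixels"][80:280,200:440,::-1];cv2.imwrite(f"pics/{n}1.png",cv2.resize(a,None,fx=2.5,fy=2.5,interpolation=2))
print(ctrl.observe()["qpos"].round(1),ctrl.observe()["ee_pos"])
inc([.5207,-.1371,.170],-59.8)
E
python3 -c "
import cv2,numpy as np
cv2.imwrite('pics/m1.png',np.vstack([cv2.imread('pics/scene1.png'),cv2.imread('pics/top1.png')])[::,:][:1000])
a=cv2.imread('pics/m1.png');cv2.imwrite('pics/m1.png',cv2.resize(a,None,fx=.6,fy=.6))"
```

```text
[-15.9  15.  102.3  -0.   62.8  44. ] [ 0.52349533 -0.13682801  0.26454825]
inc [-1.2  2.5 94.5] [ 0. -0. -0.]
```

View pics/m1.png

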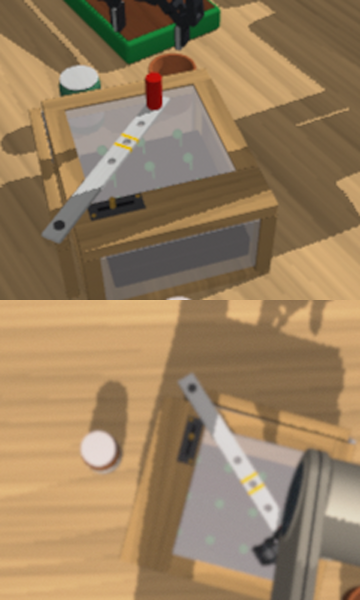

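```bash
python3 - <<'E'
from h import *
I=load(1)
for n in I:
  for z in(.265,.21): print(n,z,proj(I[n],np.array([.5235,-.137,z])))
  cv2.imwrite(f"pics/f{n}1.png",I[n]["pixels"][:,:,::-1])
E
```

```text
scene 0.265 [299.48210162 110.75145952]
scene 0.21 [300.47183539 132.15831835]
top 0.265 [397.91593579 231.640284  ]
top 0.21 [393.12941858 232.45450096]
```

View pics/fscene1.png

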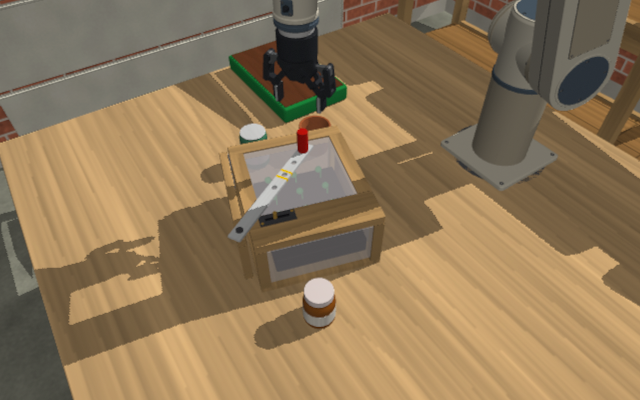

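The gripper's fingers straddle the knob (tips near px (268,95) and (325,105), knob top at (302,131)), which agrees with the projection of the TCP. I'll go down next.

Emit:
step_arm:
  increments:
    - [[-1,2.5,15,0,0,0,85],[-1,2.5,30,0,0,0,85],[-1,2.5,45,0,0,0,85],[-1,2.5,60,0,0,0,85],[-1,2.5,72,0,0,0,85],[-1,2.5,82,0,0,0,85],[-1,2.5,89,0,0,0,85],[-1,2.5,93,0,0,0,85],[-1,2.5,93,0,0,0,85],[-1,2.5,93,0,0,0,85]]

```text
time: 2.7
ee_pos: [0.5201, -0.134, 0.1726]
ee_rot: [-180.0, -0.0, -59.5]
contact_force: [0.5, -0.0, 1.0]
gripper_width: 0.0852
```

Emit:
step_arm:
  increments:
    - [[0,0,0,0,0,0,60],[0,0,0,0,0,0,45],[0,0,0,0,0,0,35],[0,0,0,0,0,0,28],[0,0,0,0,0,0,24],[0,0,0,0,0,0,20],[0,0,0,0,0,0,15],[0,0,0,0,0,0,10],[0,0,0,0,0,0,10],[0,0,0,0,0,0,10]]
  grip_force: 30

```text
time: 3.53
ee_pos: [0.5199, -0.1342, 0.1724]
ee_rot: [-180.0, -0.0, -59.5]
contact_force: [-1.0, -0.2, 0.5]
gripper_width: 0.0229
```

```bash
cat > mv.py <<'E'
from plan import *
from scipy.spatial.transform import Rotation as R
A0=np.arctan2(.1286,.2208)
TH,_,_,AL=knob();AL=np.radians(AL)
L=.255;Hh=.0175
def pose(th,al,ph):
    # bar frame: +x from knob end to pivot; knob end up by ph
    Rb=R.from_euler("z",al)*R.from_euler("y",ph)
    p=np.r_[P(th),.1545]+Rb.apply([-L,0,Hh])
    Rt=Rb*R.from_euler("z",-np.pi/2)*R.from_euler("x",np.pi)
    return p,Rt
def rows(a,seq):
    p0,R0=pose(*a)
    for s in seq:
        p,Rr=pose(*s);print(np.r_[R0.inv().apply(p-p0)*1000,(R0.inv()*Rr).as_rotvec(degrees=True)].round(1).tolist())
def lin(a,b,n): return [np.array(a)+(np.array(b)-a)*i/n for i in range(1,n+1)]
E
python3 - <<'E'
from mv import *
p,r=pose(0,A0,0);print(p,r.as_euler("xyz",degrees=True),TH,AL)
rows((0,A0,0),lin((0,A0,0),(0,A0,.13),8))
E
```

```text
[ 0.52114956 -0.13683816  0.172     ] [180.           0.         -59.78230019] 0.391859687425406 -0.33153187550277874
[-0.0, -0.3, -4.1, -0.9, -0.0, -0.0]
[-0.0, -0.7, -8.3, -1.9, -0.0, -0.0]
[-0.0, -1.2, -12.4, -2.8, -0.0, -0.0]
[-0.0, -1.7, -16.5, -3.7, -0.0, -0.0]
[-0.0, -2.3, -20.6, -4.7, -0.0, -0.0]
[0.0, -2.9, -24.7, -5.6, -0.0, -0.0]
[-0.0, -3.6, -28.8, -6.5, -0.0, -0.0]
[-0.0, -4.4, -32.9, -7.4, -0.0, -0.0]
```

Emit:
step_arm:
  increments:
    - [[0,-0.3,-4,-1,0,0,10],[0,-0.7,-8,-1.9,0,0,10],[0,-1.2,-12.4,-2.8,0,0,10],[0,-1.7,-16.5,-3.7,0,0,10],[0,-2.3,-20.6,-4.7,0,0,10],[0,-2.9,-24.7,-5.6,0,0,10],[0,-3.6,-28.8,-6.5,0,0,10],[0,-4.4,-33,-7.4,0,0,10],[0,-4.4,-33,-7.4,0,0,10],[0,-4.4,-33,-7.4,0,0,10]]

```text
time: 4.37
ee_pos: [0.524, -0.1317, 0.2054]
ee_rot: [172.6, -0.0, -59.5]
contact_force: [0.3, -0.6, -0.8]
gripper_width: 0.0233
```

```bash
python3 - <<'E'
from mv import *
from station import ctrl
o=ctrl.observe();print(o["contact_force"],o["wrist_torque"])
a=(0,A0,.13);b=(TH,AL,.13)
s=lin(a,b,20)
rows(a,s[:10]);print();rows(s[9],s[10:])
E
```

```text
[ 0.29101183 -0.57891616 -0.77450086] [ 0.0831929  -0.07361159 -0.0186495 ]
[-6.9, -3.4, -0.4, -0.0, -0.3, 2.4]
[-13.7, -7.1, -0.9, 0.0, -0.6, 4.9]
[-20.4, -11.2, -1.5, -0.0, -1.0, 7.3]
[-27.0, -15.7, -2.1, -0.0, -1.3, 9.8]
[-33.5, -20.6, -2.7, 0.0, -1.6, 12.2]
[-39.8, -25.8, -3.4, 0.0, -1.9, 14.6]
[-45.9, -31.4, -4.1, 0.0, -2.2, 17.1]
[-51.9, -37.3, -4.9, 0.0, -2.6, 19.5]
[-57.6, -43.6, -5.7, -0.0, -2.9, 22.0]
[-63.1, -50.3, -6.6, 0.0, -3.2, 24.4]

[-7.7, -4.2, -0.5, -0.0, -0.3, 2.4]
[-15.4, -8.7, -1.1, -0.0, -0.6, 4.9]
[-22.9, -13.7, -1.8, -0.0, -1.0, 7.3]
[-30.3, -19.0, -2.5, 0.0, -1.3, 9.8]
[-37.5, -24.7, -3.2, 0.0, -1.6, 12.2]
[-44.5, -30.8, -4.0, -0.0, -1.9, 14.6]
[-51.4, -37.3, -4.9, -0.0, -2.2, 17.1]
[-58.1, -44.2, -5.8, 0.0, -2.6, 19.5]
[-64.5, -51.4, -6.7, -0.0, -2.9, 22.0]
[-70.7, -59.0, -7.7, 0.0, -3.2, 24.4]
```

Emit:
step_arm:
  increments:
    - [[-7,-3.4,-0.4,0,-0.3,2.4,10],[-13.7,-7,-0.9,0,-0.6,4.9,10],[-20.4,-11.2,-1.5,0,-1,7.3,10],[-27,-15.7,-2.1,0,-1.3,9.8,10],[-33.5,-20.6,-2.7,0,-1.6,12.2,10],[-39.8,-25.8,-3.4,0,-1.9,14.6,10],[-45.9,-31.4,-4.1,0,-2.2,17.1,10],[-51.9,-37.3,-4.9,0,-2.6,19.5,10],[-57.6,-43.6,-5.7,0,-2.9,22,10],[-63,-50.3,-6.6,0,-3.2,24.4,10]]

```text
time: 5.2
ee_pos: [0.5352, -0.0512, 0.2051]
ee_rot: [172.6, 0.1, -84.2]
contact_force: [1.0, 1.1, -1.3]
gripper_width: 0.023
```

```bash
cat > snap.py <<'E'
import sys
from station import ctrl,cams
import cv2,pickle,numpy as np
t=sys.argv[1];ims=[]
for n,(x,y) in(("scene",(200,100)),("top",(290,110))):
    c=cams.capture(n);pickle.dump(c,open(f"pics/{n}{t}.pkl","wb"))
    ims.append(cv2.resize(c["pixels"][y:y+150,x:x+130,::-1],None,fx=3,fy=3,interpolation=2))
cv2.imwrite(f"pics/m{t}.png",np.hstack(ims))
o=ctrl.observe();print(o["ee_pos"],o["ee_rot"],o["contact_force"],o["wrist_torque"])
E
python3 snap.py 2
```

```text
[ 0.53559236 -0.05104852  0.2051243 ] [ 1.72595392e+02  6.25465397e-02 -8.40963618e+01] [ 1.0585128   0.68511144 -1.32842065] [ 0.30214424 -0.18813338  0.25137383]
```

View pics/m2.png

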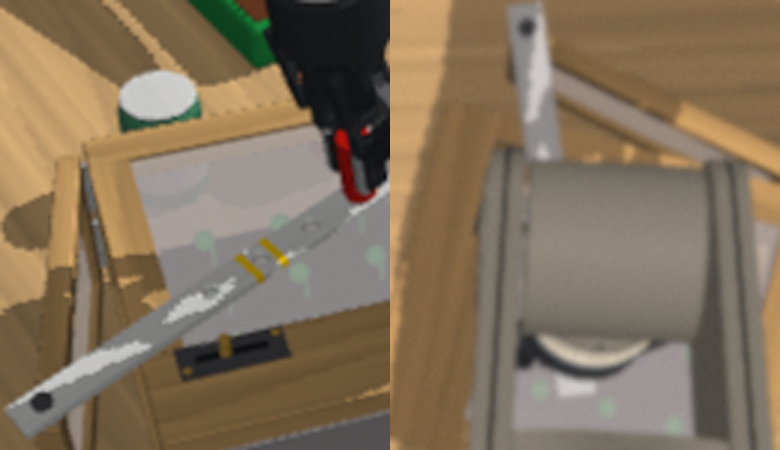

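The vent is opening and the bar is lifted. The bands sit at about scene px (288,187), with the peg at (275,213).

Emit:
step_arm:
  increments:
    - [[-7.7,-4.2,-0.5,0,-0.3,2.4,10],[-15.4,-8.7,-1.1,0,-0.6,4.9,10],[-22.9,-13.7,-1.8,0,-1,7.3,10],[-30.3,-19,-2.5,0,-1.3,9.8,10],[-37.5,-24.7,-3.2,0,-1.6,12.2,10],[-44.5,-30.8,-4,0,-1.9,14.6,10],[-51.4,-37.3,-4.9,0,-2.2,17.1,10],[-58,-44.2,-5.8,0,-2.6,19.5,10],[-64.5,-51.4,-6.7,0,-2.9,22,10],[-70.7,-59,-7.7,0,-3.2,24.4,10]]

```text
time: 6.13
ee_pos: [0.5873, 0.0245, 0.2052]
ee_rot: [172.5, 0.0, -108.8]
contact_force: [0.1, 1.5, -0.6]
gripper_width: 0.0235
```

```bash
python3 snap.py 3; python3 -c "
from mv import *
p,r=pose(TH,AL,.13);print(p,r.as_euler('xyz',degrees=True))"
```

```text
[0.58787493 0.02473077 0.20523692] [ 1.72587177e+02  6.75110527e-02 -1.08668965e+02] [-0.28965405  1.26909718 -1.04185666] [ 0.22620913 -0.1044611   0.23021771]
[0.58930829 0.02162803 0.20490904] [ 1.72551549e+02  1.27222187e-14 -1.08995377e+02]
```

View pics/m3.png

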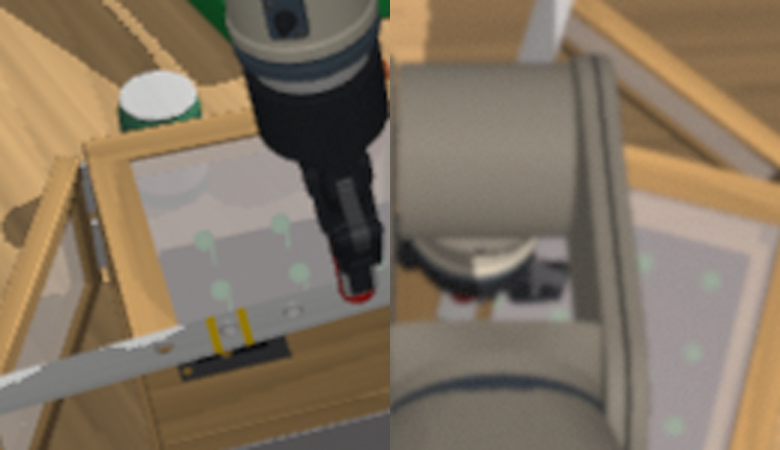

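```bash
python3 - <<'E'
from mv import *
from h import *
np.set_printoptions(precision=4,suppress=True)
S=load(3)["scene"]
b=blobs(mask(S,(18,130,80),(34,255,255),(260,195,300,225)),4);print(b)
a=cv2.resize(S["pixels"][190:250,180:310,::-1],None,fx=6,fy=6,interpolation=2);cv2.imwrite("pics/z3.png",a)
c=np.mean([x[1] for x in b],0);print(c)
# predicted hole top px in model
Rb=R.from_euler("z",AL)*R.from_euler("y",.13)
for d in(.128,.170,.212):
    X=np.r_[P(TH),.1545]+Rb.apply([-d,0,.006]);print(d,X,proj(S,X))
print(plane(S,c,.1545+.17*np.sin(.13)+.006))
E
```

```text
[(array([279, 203,   6,  12,  36], dtype=int32), array([281.33, 208.5 ])), (array([269, 206,   8,  13,  39], dtype=int32), array([271.51, 212.08])), (array([261, 223,   3,   2,   5], dtype=int32), array([261.8, 223.4]))]
[271.5467 214.66  ]
0.128 [ 0.707  -0.0189  0.177 ] [251.6036 213.3524]
0.17 [ 0.6676 -0.0053  0.1825] [273.1663 207.1876]
0.212 [0.6282 0.0082 0.1879] [294.5988 201.06  ]
[0.6795 0.0094 0.1825]
```

View pics/z3.png

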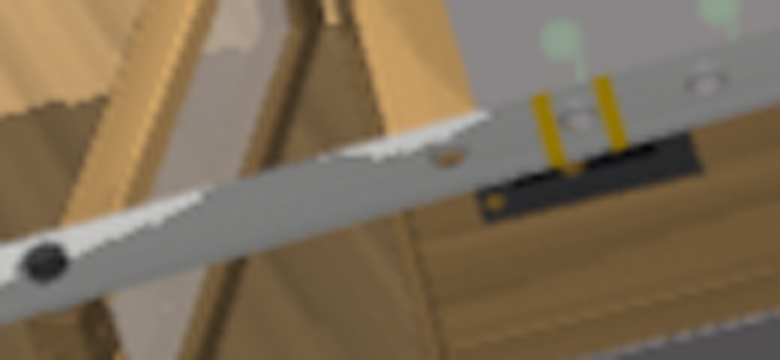

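```bash
python3 - <<'E'
from mv import *
from h import *
np.set_printoptions(precision=4,suppress=True)
S=load(3)["scene"]
for ph in (.12,.13,.14):
  h=plane(S,(276.5,210.1),.1545+.17*np.sin(ph)+.006)
  pv=plane(S,(180+44.5/6,190+262/6),.162)   # bolt as seen earlier
  h1=plane(S,(180+448/6,190+156/6),.1545+.128*np.sin(ph)+.006)
  h2=plane(S,(180+707/6,190+83/6),.1545+.212*np.sin(ph)+.006)
  print(ph,"hole",h,"piv",pv,"dist",np.linalg.norm((h-pv)[:2]),np.linalg.norm((h1-pv)[:2]),np.linalg.norm((h2-pv)[:2]),"yaw",np.degrees(np.arctan2(*(pv-h)[:2][::-1])), np.degrees(np.arctan2(*(h1-h2)[:2][::-1])))
  u=(h-pv)[:2];u/=np.linalg.norm(u);print("final hole",pv[:2]+.17*u,"peg",peg,"knob",pv[:2]+.255*u)
E
```

```text
0.12 hole [0.6654 0.0033 0.1809] piv [ 0.8248 -0.0535  0.162 ] dist 0.16915087074352497 0.12722449788298706 0.21063119875657577 yaw -19.59273533673433 -18.80189104134377
final hole [0.6646 0.0035] peg [ 0.6655 -0.0046] knob [0.5846 0.0321]
0.13 hole [0.6661 0.0047 0.1825] piv [ 0.8248 -0.0535  0.162 ] dist 0.16900165374565845 0.1271923732321002 0.21030075011695193 yaw -20.112145293964375 -19.33950736827451
final hole [0.6652 0.005 ] peg [ 0.6655 -0.0046] knob [0.5853 0.0342]
0.14 hole [0.6668 0.006  0.1842] piv [ 0.8248 -0.0535  0.162 ] dist 0.1688665171623877 0.12717058100982037 0.20998841099137042 yaw -20.631750121236653 -19.880242573267857
final hole [0.6657 0.0064] peg [ 0.6655 -0.0046] knob [0.5861 0.0364]
```

```bash
python3 - <<'E'
from mv import *
from h import *
np.set_printoptions(precision=4,suppress=True)
S=load(3)["scene"];T=load(3)["top"]
pv=plane(S,(187.0,233.25),.162);print("piv",pv,"pegaxis px",proj(S,np.r_[peg,.1825]),proj(S,np.r_[peg,.153]))
tc=np.array([.5877,.0246])
print("tcp yaw",np.degrees(np.arctan2(*(pv[:2]-tc)[::-1])))
for ph in(.06,.08,.1,.13):
  hs=[plane(S,p,.1605+d*np.sin(ph))[:2] for p,d in(((254.25,215.6),.128),((276.35,209.8),.17),((297.4,203.4),.212))]
  print(ph,[round(float(np.degrees(np.arctan2(*(pv[:2]-h)[::-1]))),2) for h in hs],[round(float(np.linalg.norm(pv[:2]-h)),4) for h in hs],hs[1])
E
python3 - <<'E'
import pickle,cv2
T=pickle.load(open("pics/top3.pkl","rb"));cv2.imwrite("pics/ft3.png",cv2.resize(T["pixels"][90:240,260:420,::-1],None,fx=5,fy=5,interpolation=2)[:600])
E
```

```text
piv [ 0.825  -0.0548  0.162 ] pegaxis px [274.3193 206.9601] [275.4893 217.2705]
tcp yaw -18.50258552644599
0.06 [-16.49, -16.62, -16.12] [0.1277, 0.1709, 0.2131] [ 0.6613 -0.0059]
0.08 [-17.53, -17.65, -17.16] [0.1275, 0.1704, 0.2123] [ 0.6626 -0.0031]
0.1 [-18.56, -18.69, -18.2] [0.1274, 0.17, 0.2115] [ 0.664  -0.0003]
0.13 [-20.11, -20.24, -19.78] [0.1273, 0.1696, 0.2104] [0.666  0.0038]
```

View pics/ft3.png

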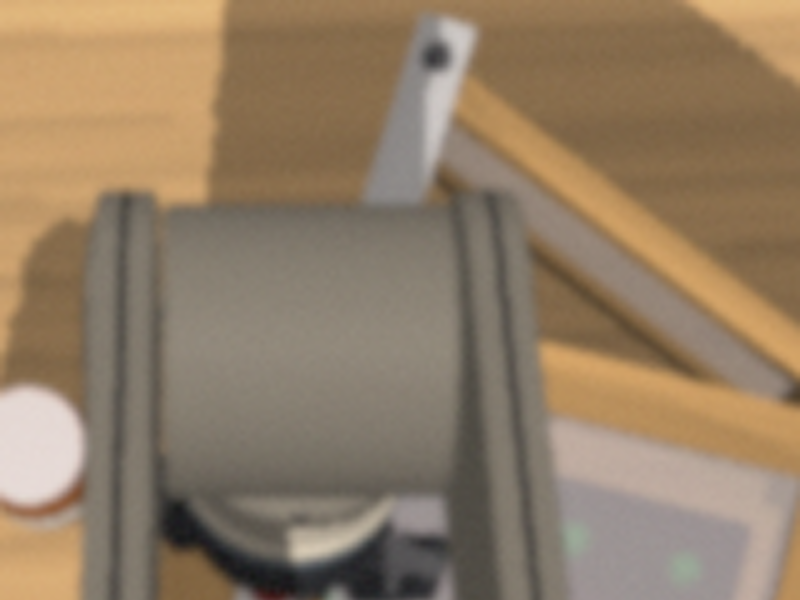

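```bash
python3 - <<'E'
from mv import *
from h import *
np.set_printoptions(precision=4,suppress=True)
I=load(3);S,T=I["scene"],I["top"]
X,e=tri(S,T,(187.0,233.25),(346.6,100.8));print(X,e)
p1=X[:2]
# local model: pivot circle normal directions: vent dir from hinge
for Hq in (np.array([.6543,-.2477]),np.array([.660,-.2477])):
  v=p1-Hq;t=np.array([v[1],-v[0]])/np.linalg.norm(v)  # opening direction
  f=lambda s:np.linalg.norm(p1+s*t-peg)-.17
  s=brentq(f,-.03,.03);q=p1+s*t;u=(peg-q)/.17;k=q+.255*u
  print("shift",s,"pivot",q,"knob",k,"yaw",np.degrees(np.arctan2(*(-u)[::-1])),np.linalg.norm(v))
E
```

```text
[ 0.8255 -0.0537  0.1636] [np.float64(0.17567223212326924), np.float64(0.17390266057244824)]
shift 0.0028811954353893084 pivot [ 0.8277 -0.0556] knob [0.5844 0.0209] yaw -17.456493670335504 0.25875219434357644
shift 0.002860274863805395 pivot [ 0.8277 -0.0555] knob [0.5844 0.0209] yaw -17.438811709907373 0.2550164503314437
```

Emit:
step_arm:
  increments:
    - [[1,-0.5,0,0,0,-0.3,10],[2,-1,0,0,0,-0.6,10],[3,-1.5,0,0,0,-1,10],[4,-2,0,0,0,-1,10],[5,-2.5,0,0,0,-1,10],[5,-2.5,0,0,0,-1,10],[5,-2.5,0,0,0,-1,10],[5,-2.5,0,0,0,-1,10],[5,-2.5,0,0,0,-1,10],[5,-2.5,0,0,0,-1,10]]

```text
time: 7.07
ee_pos: [0.5882, 0.019, 0.2051]
ee_rot: [172.6, 0.2, -107.8]
contact_force: [0.6, 1.1, -1.2]
gripper_width: 0.0227
```

```bash
python3 snap.py 4; cat > fit.py <<'E'
import sys
from mv import *
from h import *
np.set_printoptions(precision=4,suppress=True)
t=sys.argv[1];I=load(t);S,T=I["scene"],I["top"]
b=[x for x in blobs(mask(S,(18,130,80),(34,255,255),(262,190,300,217)),15)];print([(x[0][4],x[1]) for x in b])
a=cv2.resize(S["pixels"][190:250,180:310,::-1],None,fx=6,fy=6,interpolation=2);cv2.imwrite(f"pics/z{t}.png",a)
E
python3 fit.py 4
```

```text
[0.5882248  0.01901045 0.20513291] [ 172.58104471    0.1811022  -107.75724004] [-0.27559026  1.0374088  -0.61307333] [ 0.12276826 -0.02899355  0.20916067]
[(np.int32(34), array([279.5, 207.5])), (np.int32(35), array([269.37, 210.49]))]
```

View pics/z4.png

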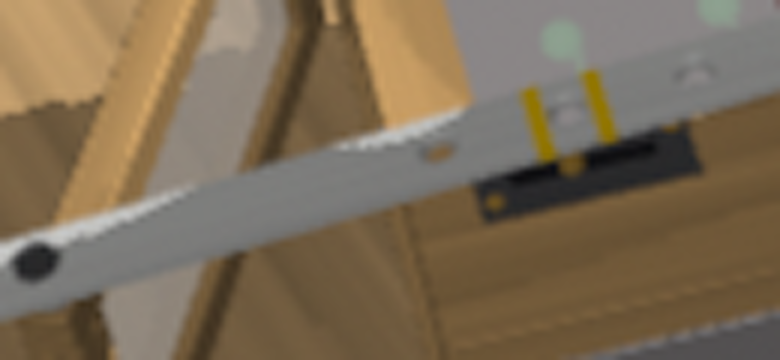

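Emit:
step_arm:
  increments:
    - [[0,0.1,0.5,0.1,0,0,10],[0,0.2,1,0.2,0,0,10],[0,0.3,1.5,0.3,0,0,10],[0,0.4,2,0.4,0,0,10],[0,0.5,2.5,0.5,0,0,10],[0,0.6,3,0.7,0,0,10],[0,0.6,3.5,0.8,0,0,10],[0,0.7,4,0.9,0,0,10],[0,0.7,4,0.9,0,0,10],[0,0.7,4,0.9,0,0,10]]
  grip_force: 20

```text
time: 8.0
ee_pos: [0.5869, 0.0194, 0.2012]
ee_rot: [173.5, 0.2, -107.8]
contact_force: [0.4, 1.0, -1.8]
gripper_width: 0.0233
```

```bash
python3 snap.py 5;python3 fit.py 5
```

```text
[0.58694627 0.0194101  0.2012389 ] [ 173.46073014    0.17982211 -107.76211672] [ 0.27948582  1.6916525  -0.64770739] [ 0.2089724  -0.02477184  0.25319926]
[(np.int32(33), array([280.09, 208.36])), (np.int32(31), array([269.94, 211.1 ]))]
```

View pics/z5.png

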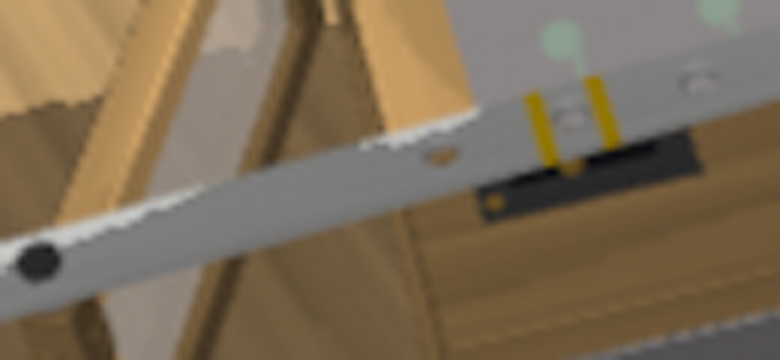

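```bash
python3 - <<'E'
from mv import *
from h import *
np.set_printoptions(precision=3,suppress=True)
T=load("5")["top"];S=load("5")["scene"]
hsv=cv2.cvtColor(T["pixels"],cv2.COLOR_RGB2HSV).astype(int)
L=[];Rr=[]
for y in range(96,129):
    s=hsv[y,320:365,1].astype(float)   # bar low saturation
    # largest low-sat run
    m=s<60
    idx=np.where(m)[0]
    if len(idx)<6: print(y,"-");continue
    runs=np.split(idx,np.where(np.diff(idx)>1)[0]+1);r=max(runs,key=len)
    def sub(i,j): return i+(60-s[i])/(s[j]-s[i])*(j-i) if 0<=j<len(s) else i
    l=sub(r[0],r[0]-1);e=sub(r[-1],r[-1]+1)
    print(y,round(l+320,2),round(e+320,2),end=" | ");L.append((y,l+320));Rr.append((y,e+320))
np.save("pics/L.npy",L);np.save("pics/R.npy",Rr)
cv2.imwrite("pics/t5.png",cv2.resize(T["pixels"][90:140,310:380,::-1],None,fx=10,fy=10,interpolation=2))
E
```

```text
96 342.44 355.29 | 97 342.19 355.13 | 98 341.93 354.75 | 99 341.57 354.44 | 100 341.43 354.16 | 101 341.09 353.85 | 102 340.71 353.61 | 103 340.43 353.36 | 104 340.23 352.77 | 105 339.86 352.3 | 106 339.6 352.05 | 107 339.32 351.64 | 108 339.03 351.38 | 109 338.81 351.12 | 110 338.51 350.79 | 111 338.21 350.6 | 112 337.86 350.52 | 113 337.59 350.49 | 114 337.41 350.65 | 115 337.0 351.04 | 116 336.7 351.73 | 117 336.44 353.0 | 118 336.03 354.29 | 119 335.86 355.71 | 120 335.53 357.0 | 121 335.27 358.31 | 122 335.03 348.64 | 123 334.68 347.63 | 124 334.45 347.22 | 125 334.23 347.17 | 126 333.97 346.56 | 127 333.67 346.25 | 128 333.36 345.87 |
```

View pics/t5.png

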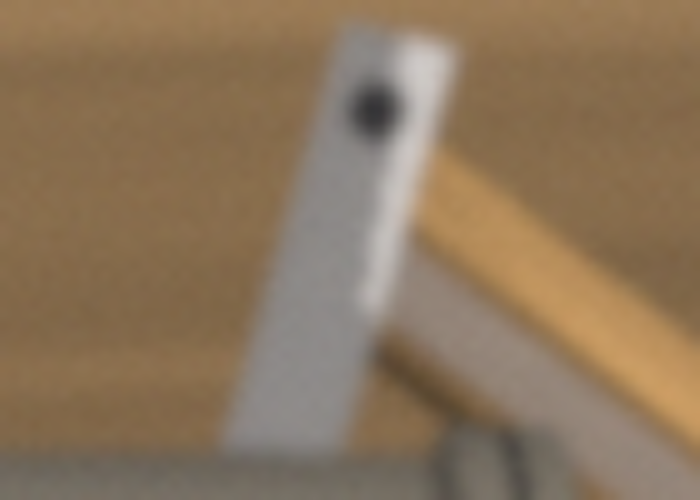

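```bash
cat > topfit.py <<'E'
import sys
from mv import *
from h import *
np.set_printoptions(precision=4,suppress=True)
t=sys.argv[1];hpx=tuple(map(float,sys.argv[2:4]));I=load(t);T=I["top"];S=I["scene"]
hsv=cv2.cvtColor(T["pixels"],cv2.COLOR_RGB2HSV).astype(int);pts=[]
for y in range(98,129):
    s=hsv[y,320:365,1].astype(float);idx=np.where(s<60)[0]
    if len(idx)<6: continue
    r=max(np.split(idx,np.where(np.diff(idx)>1)[0]+1),key=len);i=r[0]
    if i==0: continue
    pts.append((i-(60-s[i])/(s[i-1]-s[i])+320,y))
pts=np.array(pts)
c=np.polyfit(pts[:,1],pts[:,0],1);res=pts[:,0]-np.polyval(c,pts[:,1])
k=abs(res)<.3;c=np.polyfit(pts[k,1],pts[k,0],1);print("n",k.sum(),"rms",res[k].std())
y0,y1=100,128
for ph in np.arange(.05,.15,.01):
    # ray - bar-top plane: bar tilts about pivot: iterate height with distance
    piv=np.array([.8265,-.0545]) 
    W=[]
    for y in(y0,y1):
        z=.1605
        for _ in range(6):
            X=plane(T,(np.polyval(c,y),y),z);z=.1605+np.hypot(np.linalg.norm(X[:2]-piv)**2-.013**2>0 and np.sqrt(max(np.linalg.norm(X[:2]-piv)**2-.013**2,0)),0)*np.tan(ph)
        W.append(X[:2])
    d=(W[0]-W[1]);d/=np.linalg.norm(d);yaw=np.degrees(np.arctan2(d[1],d[0]))
    n=np.array([d[1],-d[0]])   # to the right of travel toward pivot => -y side
    h=plane(S,hpx,.1605+.17*np.sin(ph))[:2]
    lat=(h-W[1])@n-.013
    pk=(peg-W[1])@n-.013
    print(round(ph,3),"yaw",round(yaw,2),"hole off centreline (mm, +=right/-y)",round(lat*1e3,2),"peg off",round(pk*1e3,2),"hole-peg",((h-peg)*1e3).round(1))
E
python3 topfit.py 5 275.0 209.7
```

```text
n 31 rms 0.05528858723584706
0.05 yaw -17.52 hole off centreline (mm, +=right/-y) 5.47 peg off 0.41 hole-peg [-2.8 -4.4]
0.06 yaw -17.5 hole off centreline (mm, +=right/-y) 3.86 peg off 0.33 hole-peg [-2.2 -3. ]
0.07 yaw -17.47 hole off centreline (mm, +=right/-y) 2.25 peg off 0.26 hole-peg [-1.5 -1.6]
0.08 yaw -17.45 hole off centreline (mm, +=right/-y) 0.64 peg off 0.19 hole-peg [-0.9 -0.2]
0.09 yaw -17.42 hole off centreline (mm, +=right/-y) -0.97 peg off 0.12 hole-peg [-0.2  1.2]
0.1 yaw -17.4 hole off centreline (mm, +=right/-y) -2.58 peg off 0.05 hole-peg [0.5 2.6]
0.11 yaw -17.37 hole off centreline (mm, +=right/-y) -4.18 peg off -0.02 hole-peg [1.1 4. ]
0.12 yaw -17.35 hole off centreline (mm, +=right/-y) -5.78 peg off -0.09 hole-peg [1.8 5.4]
0.13 yaw -17.32 hole off centreline (mm, +=right/-y) -7.39 peg off -0.17 hole-peg [2.4 6.8]
0.14 yaw -17.3 hole off centreline (mm, +=right/-y) -8.99 peg off -0.24 hole-peg [3.1 8.2]
```

```bash
python3 - <<'E'
from mv import *
f0=.084
off=R.from_euler("y",.0) 
def pos(ph): return np.array([-(.255*np.cos(ph)-.0175*np.sin(ph)),.255*np.sin(ph)+.0175*np.cos(ph)]) # along(+ to pivot), z
tilt=.114
for ph in(.08,.076,.07,.065,.06,.05,.04,.03,.02,.01,0):
    d=(pos(ph)-pos(f0))*1000
    # tool z = down tilted; tool y horizontal toward knob. tool z dir at tilt: bar lifted -> z_tool=-(up normal); normal tilts toward pivot
    yt=np.array([-np.cos(tilt),np.sin(tilt)]);zt=-np.array([np.sin(tilt),np.cos(tilt)])
    print(ph,"y",round(d@yt,2),"z",round(d@zt,2),"ax",round(np.degrees(f0-ph),2), "world",d.round(2))
E
```

```text
0.08 y 0.04 z 1.02 ax 0.23 world [-0.15 -1.01]
0.076 y 0.07 z 2.04 ax 0.46 world [-0.3  -2.02]
0.07 y 0.11 z 3.58 ax 0.8 world [-0.52 -3.54]
0.065 y 0.14 z 4.85 ax 1.09 world [-0.69 -4.81]
0.06 y 0.16 z 6.13 ax 1.38 world [-0.86 -6.07]
0.05 y 0.19 z 8.69 ax 1.95 world [-1.17 -8.61]
0.04 y 0.19 z 11.24 ax 2.52 world [ -1.46 -11.15]
0.03 y 0.16 z 13.8 ax 3.09 world [ -1.73 -13.69]
0.02 y 0.11 z 16.36 ax 3.67 world [ -1.97 -16.24]
0.01 y 0.03 z 18.91 ax 4.24 world [ -2.18 -18.78]
0 y -0.07 z 21.46 ax 4.81 world [ -2.37 -21.33]
```

Emit:
step_arm:
  increments:
    - [[0,-0.5,0,0,0,0,10],[0,-1,0,0,0,0,10],[0,-1,0.3,0.1,0,0,10],[0,-1,0.6,0.1,0,0,10],[0,-1,0.9,0.2,0,0,10],[0,-1,1.2,0.3,0,0,10],[0,-1,1.5,0.3,0,0,10],[0,-1,1.8,0.4,0,0,10],[0,-1,2,0.4,0,0,10],[0,-1,2,0.4,0,0,10]]

```text
time: 8.93
ee_pos: [0.5877, 0.0192, 0.1991]
ee_rot: [173.9, 0.2, -107.8]
contact_force: [-1.0, 2.0, -1.3]
gripper_width: 0.0233
```

```bash
python3 snap.py 6;python3 fit.py 6
```

```text
[0.58772809 0.01912239 0.19915721] [ 173.87212726    0.17993286 -107.76477642] [ 0.14303787  1.53154818 -0.75271217] [0.10251607 0.03783131 0.20535295]
[(np.int32(34), array([279.59, 208.85])), (np.int32(31), array([269.13, 210.81]))]
```

View pics/z6.png

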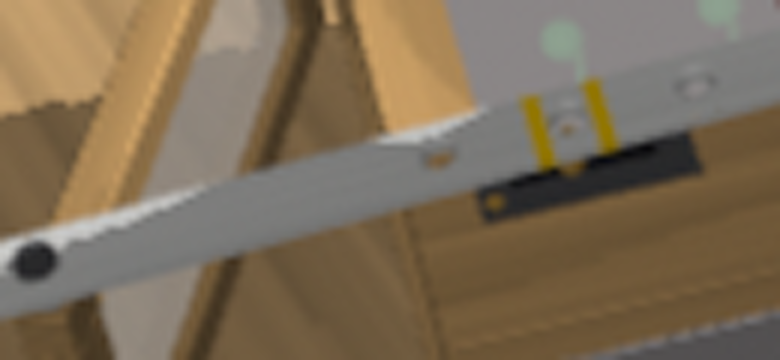

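The brass peg now shows inside the marked hole, at about scene px (274.3,211). I'll keep lowering gently.

Emit:
step_arm:
  increments:
    - [[0,0,0.4,0.1,0,0,10],[0,0,0.8,0.2,0,0,10],[0,0,1.2,0.3,0,0,10],[0,0,1.6,0.4,0,0,10],[0,0,2,0.5,0,0,10],[0,0,2.4,0.6,0,0,10],[0,0,2.8,0.7,0,0,10],[0,0,3,0.7,0,0,10],[0,0,3,0.7,0,0,10],[0,0,3,0.7,0,0,10]]

```text
time: 9.87
ee_pos: [0.5875, 0.0193, 0.1962]
ee_rot: [174.6, 0.2, -107.8]
contact_force: [-0.5, 0.9, -0.1]
gripper_width: 0.023
```

```bash
python3 snap.py 7;python3 fit.py 7;python3 topfit.py 7 274.4 210.3
```

```text
[0.58750984 0.01923085 0.19619973] [ 174.57894711    0.18177762 -107.764645  ] [-0.48553225  1.22204172 -0.43156739] [ 0.07796068 -0.00322602  0.16096931]
[(np.int32(32), array([279.72, 209.72])), (np.int32(28), array([269.18, 211.43]))]
n 31 rms 0.0705426372416844
0.05 yaw -17.81 hole off centreline (mm, +=right/-y) 4.48 peg off 0.61 hole-peg [-1.1 -3.7]
0.06 yaw -17.79 hole off centreline (mm, +=right/-y) 2.87 peg off 0.54 hole-peg [-0.5 -2.3]
0.07 yaw -17.76 hole off centreline (mm, +=right/-y) 1.26 peg off 0.46 hole-peg [ 0.2 -0.9]
0.08 yaw -17.74 hole off centreline (mm, +=right/-y) -0.35 peg off 0.39 hole-peg [0.9 0.5]
0.09 yaw -17.71 hole off centreline (mm, +=right/-y) -1.96 peg off 0.32 hole-peg [1.5 1.9]
0.1 yaw -17.69 hole off centreline (mm, +=right/-y) -3.56 peg off 0.24 hole-peg [2.2 3.3]
0.11 yaw -17.66 hole off centreline (mm, +=right/-y) -5.17 peg off 0.17 hole-peg [2.8 4.7]
0.12 yaw -17.64 hole off centreline (mm, +=right/-y) -6.77 peg off 0.1 hole-peg [3.5 6.1]
0.13 yaw -17.61 hole off centreline (mm, +=right/-y) -8.37 peg off 0.02 hole-peg [4.1 7.5]
0.14 yaw -17.59 hole off centreline (mm, +=right/-y) -9.97 peg off -0.05 hole-peg [4.8 8.9]
```

View pics/z7.png

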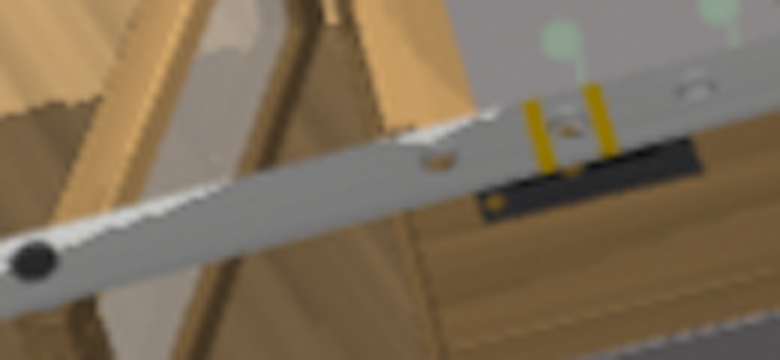

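Emit:
step_arm:
  increments:
    - [[0.3,0,0.4,0.1,0,0,10],[0.5,0,0.8,0.2,0,0,10],[0.5,0,1.2,0.3,0,0,10],[0.5,0,1.6,0.4,0,0,10],[0.5,0,2,0.5,0,0,10],[0.5,0,2.4,0.6,0,0,10],[0.5,0,2.8,0.7,0,0,10],[0.5,0,3.2,0.7,0,0,10],[0.5,0,3.6,0.8,0,0,10],[0.5,0,3.6,0.8,0,0,10]]

```text
time: 10.8
ee_pos: [0.587, 0.0189, 0.1925]
ee_rot: [175.4, 0.2, -107.8]
contact_force: [-0.2, 1.2, -0.9]
gripper_width: 0.0232
```

```bash
python3 snap.py 8;python3 fit.py 8
```

```text
[0.58702253 0.01889446 0.19261033] [ 175.38049518    0.18208401 -107.76153514] [-0.48296192  1.84111896 -2.47243625] [0.11785402 0.00491136 0.26255395]
[(np.int32(34), array([279.91, 210.79])), (np.int32(26), array([269.31, 211.77]))]
```

View pics/z8.png

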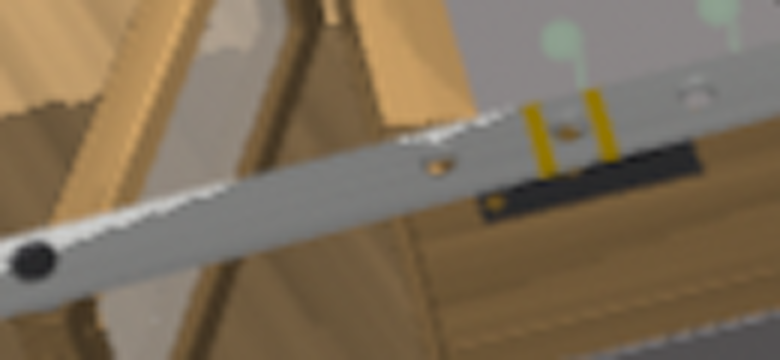

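Emit:
step_arm:
  increments:
    - [[0,0,0.5,0.1,0,0,10],[0,0,1,0.2,0,0,10],[0,0,1.5,0.3,0,0,10],[0,0,2,0.4,0,0,10],[0,0,2.5,0.6,0,0,10],[0,0,3,0.7,0,0,10],[0,0,3.5,0.8,0,0,10],[0,0,4,0.9,0,0,10],[0,0,4,0.9,0,0,10],[0,0,4,0.9,0,0,10]]

```text
time: 11.73
ee_pos: [0.5867, 0.019, 0.1886]
ee_rot: [176.3, 0.2, -107.8]
contact_force: [-0.5, 0.8, -1.1]
gripper_width: 0.0233
```

```bash
python3 snap.py 9;python3 fit.py 9
```

```text
[0.58669366 0.01903369 0.18861064] [ 176.2742288     0.18326564 -107.76182993] [-0.82014582  0.82821567 -1.57459173] [0.1472551  0.03150795 0.21835834]
[(np.int32(30), array([279.87, 211.33])), (np.int32(24), array([269.21, 212.21]))]
```

View pics/z9.png

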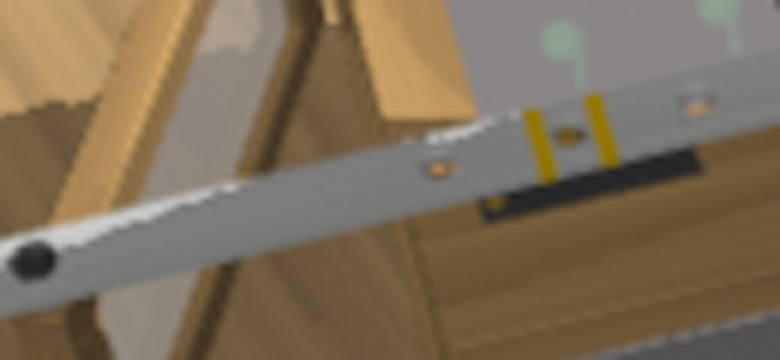

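Emit:
step_arm:
  increments:
    - [[0,0,0.5,0.1,0,0,10],[0,0,1,0.2,0,0,10],[0,0,1.5,0.3,0,0,10],[0,0,2,0.4,0,0,10],[0,0,2.5,0.6,0,0,10],[0,0,3,0.7,0,0,10],[0,0,3.5,0.8,0,0,10],[0,0,4,0.9,0,0,10],[0,0,4,0.9,0,0,10],[0,0,4,0.9,0,0,10]]

```text
time: 12.67
ee_pos: [0.5864, 0.0191, 0.1846]
ee_rot: [177.2, 0.2, -107.8]
contact_force: [-0.5, 2.2, -0.8]
gripper_width: 0.0231
```

Emit:
step_arm:
  increments:
    - [[0,0,0.5,0.1,0,0,10],[0,0,1,0.2,0,0,10],[0,0,1.5,0.3,0,0,10],[0,0,2,0.4,0,0,10],[0,0,2.5,0.6,0,0,10],[0,0,3,0.7,0,0,10],[0,0,3,0.7,0,0,10],[0,0,3,0.7,0,0,10],[0,0,3,0.7,0,0,10],[0,0,3,0.7,0,0,10]]

```text
time: 13.5
ee_pos: [0.5863, 0.0192, 0.1816]
ee_rot: [177.9, 0.2, -107.8]
contact_force: [-0.3, 0.6, -1.5]
gripper_width: 0.0234
```

```bash
python3 snap.py 10;python3 fit.py 10
```

```text
[0.58632153 0.01913021 0.18161713] [ 177.87483717    0.18280916 -107.76501098] [-0.97850786  0.92749537 -0.37262894] [0.15383135 0.11780231 0.23588534]
[(np.int32(26), array([279.77, 212.15])), (np.int32(18), array([269.28, 213.22]))]
```

View pics/z10.png

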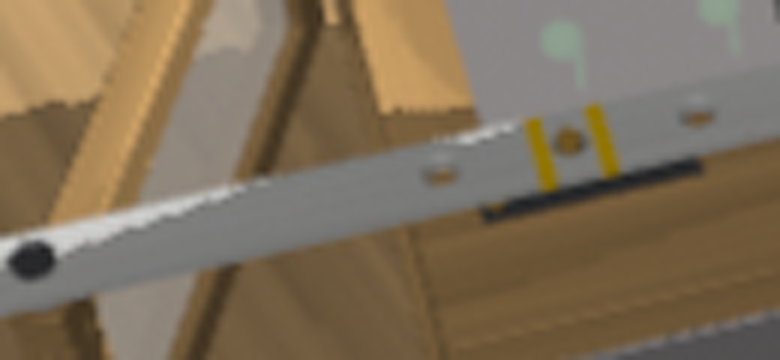

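Emit:
step_arm:
  increments:
    - [[0,0,0.4,0.1,0,0,10],[0,0,0.8,0.2,0,0,10],[0,0,1.2,0.3,0,0,10],[0,0,1.6,0.4,0,0,10],[0,0,2,0.5,0,0,10],[0,0,2.4,0.6,0,0,10],[0,0,2.8,0.7,0,0,10],[0,0,3,0.7,0,0,10],[0,0,3,0.7,0,0,10],[0,0,3,0.7,0,0,10]]

```text
time: 14.43
ee_pos: [0.5862, 0.0192, 0.1786]
ee_rot: [178.6, 0.2, -107.8]
contact_force: [-0.7, 1.4, 0.0]
gripper_width: 0.0231
```

Emit:
step_arm:
  increments:
    - [[0,0,0.3,0.1,0,0,10],[0,0,0.6,0.1,0,0,10],[0,0,0.9,0.2,0,0,10],[0,0,1.2,0.3,0,0,10],[0,0,1.5,0.3,0,0,10],[0,0,1.8,0.4,0,0,10],[0,0,2,0.5,0,0,10],[0,0,2,0.5,0,0,10],[0,0,2,0.5,0,0,10],[0,0,2,0.5,0,0,10]]

```text
time: 15.27
ee_pos: [0.5861, 0.0192, 0.1766]
ee_rot: [179.1, 0.2, -107.8]
contact_force: [-0.4, 1.3, -2.4]
gripper_width: 0.0235
```

```bash
python3 snap.py 11;python3 fit.py 11
```

```text
[0.58618673 0.01922385 0.17663051] [ 179.07654788    0.18460025 -107.76418664] [-0.49659674  1.44467486 -1.54197813] [0.12630153 0.07451996 0.21218167]
[(np.int32(23), array([279.61, 212.65])), (np.int32(17), array([269.06, 213.41]))]
```

View pics/z11.png

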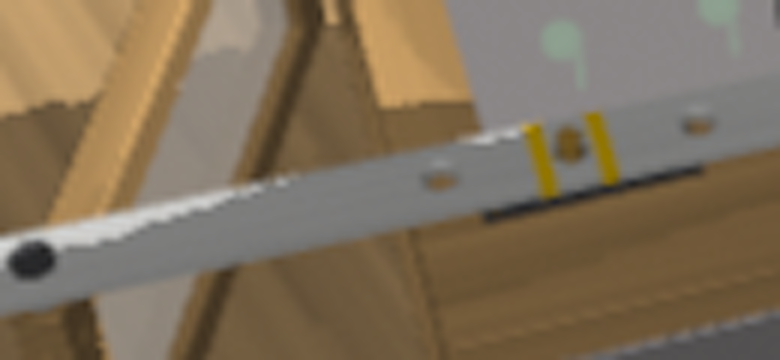

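Emit:
step_arm:
  increments:
    - [[0,0,0.3,0.1,0,0,10],[0,0,0.6,0.1,0,0,10],[0,0,0.9,0.2,0,0,10],[0,0,1.2,0.3,0,0,10],[0,0,1.5,0.3,0,0,10],[0,0,1.8,0.4,0,0,10],[0,0,2,0.5,0,0,10],[0,0,2,0.5,0,0,10],[0,0,2,0.5,0,0,10],[0,0,2,0.5,0,0,10]]

```text
time: 16.2
ee_pos: [0.5862, 0.0192, 0.1746]
ee_rot: [179.6, 0.2, -107.8]
contact_force: [-0.6, 1.8, -0.5]
gripper_width: 0.0235
```

Emit:
step_arm:
  increments:
    - [[0,0,0.2,0.1,0,0,10],[0,0,0.4,0.1,0,0,10],[0,0,0.6,0.2,0,0,10],[0,0,0.8,0.2,0,0,10],[0,0,1,0.3,0,0,10],[0,0,1.2,0.3,0,0,10],[0,0,1.5,0.4,0,0,10],[0,0,1.5,0.4,0,0,10],[0,0,1.5,0.4,0,0,10],[0,0,1.5,0.4,0,0,10]]

```text
time: 17.03
ee_pos: [0.5861, 0.0192, 0.1731]
ee_rot: [180.0, 0.2, -107.8]
contact_force: [-0.5, 0.9, 0.1]
gripper_width: 0.0231
```

```bash
python3 snap.py 12;python3 fit.py 12
```

```text
[0.58612069 0.01925724 0.17313226] [ 179.97459308    0.18401402 -107.76264987] [0.23774178 1.59552656 0.11918461] [0.1458581  0.12977169 0.18853503]
[(np.int32(21), array([279.38, 212.76])), (np.int32(15), array([268.93, 213.6 ]))]
```

View pics/z12.png

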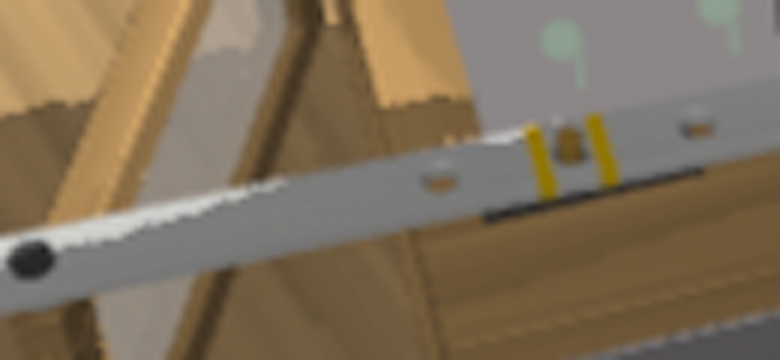

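Emit:
step_arm:
  increments:
    - [[0,0,0,0,0,0,26],[0,0,0,0,0,0,30],[0,0,0,0,0,0,35],[0,0,0,0,0,0,45],[0,0,0,0,0,0,55],[0,0,0,0,0,0,65],[0,0,0,0,0,0,75],[0,0,0,0,0,0,85],[0,0,0,0,0,0,85],[0,0,0,0,0,0,85]]

```text
time: 17.97
ee_pos: [0.5861, 0.0192, 0.1731]
ee_rot: [180.0, 0.2, -107.8]
contact_force: [0.4, 0.2, 0.0]
gripper_width: 0.0849
```

```bash
python3 snap.py 13;python3 fit.py 13
```

```text
[0.58614959 0.019223   0.17311803] [ 179.97947265    0.18312449 -107.76496497] [-0.48847045 -0.01699061 -0.39873653] [-0.0826296   0.03810304  0.04577522]
[(np.int32(24), array([280.12, 212.5 ])), (np.int32(19), array([269.63, 213.79]))]
```

View pics/z13.png

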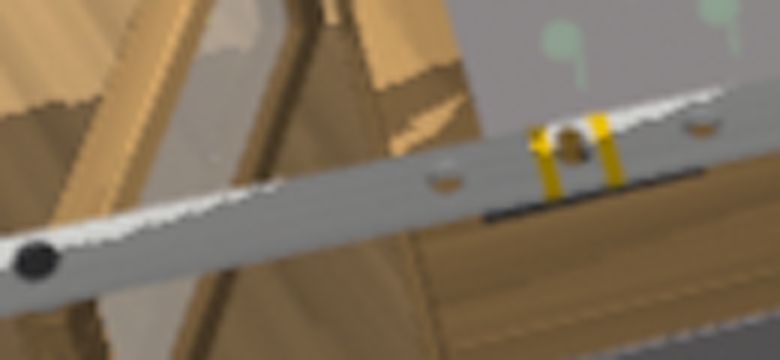

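The bar settled 1 mm against the peg and holds. I'll retract straight up.

Emit:
step_arm:
  increments:
    - [[0,0,-8,0,0,0,85],[0,0,-16,0,0,0,85],[0,0,-26,0,0,0,85],[0,0,-38,0,0,0,85],[0,0,-50,0,0,0,85],[0,0,-65,0,0,0,85],[0,0,-80,0,0,0,85],[0,0,-95,0,0,0,85],[0,0,-110,0,0,0,85],[0,0,-120,0,0,0,85]]

```text
time: 18.9
ee_pos: [0.5867, 0.0189, 0.2961]
ee_rot: [-179.9, 0.2, -107.8]
contact_force: [1.3, 0.0, -0.4]
gripper_width: 0.0849
```

Emit:
step_arm:
  increments:
    - [[0,20,0,0,0,0,85],[0,50,0,0,0,0,85],[0,80,0,0,0,0,85],[0,110,0,0,0,0,85],[0,140,0,0,0,0,85],[0,170,0,0,0,0,85],[0,190,0,0,0,0,85],[0,200,0,0,0,0,85],[0,200,0,0,0,0,85],[0,200,0,0,0,0,85]]

```text
time: 19.73
ee_pos: [0.3965, 0.08, 0.294]
ee_rot: [-179.9, 0.2, -107.7]
contact_force: [-0.1, -0.5, -0.1]
gripper_width: 0.0846
```

```bash
python3 snap.py 14;python3 - <<'E'
import pickle,cv2,numpy as np
a=[cv2.resize(pickle.load(open(f"pics/{n}14.pkl","rb"))["pixels"][y:y+160,x:x+200,::-1],None,fx=4,fy=3.6,interpolation=2)[:560] for n,x,y in(("scene",190,100),("top",250,90))]
for n,i in zip("st",a): cv2.imwrite(f"pics/e{n}.png",i)
E
```

```text
[0.39702202 0.07975754 0.29364918] [-179.94927443    0.20988516 -107.77795323] [ 0.39384837 -0.5379993  -0.58099421] [0.05392955 0.05029427 0.0064474 ]
```

View pics/es.png

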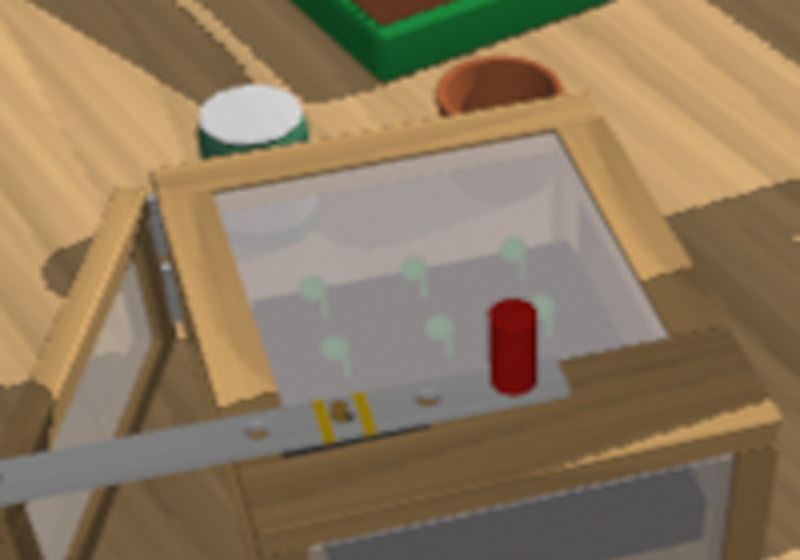

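View pics/et.png

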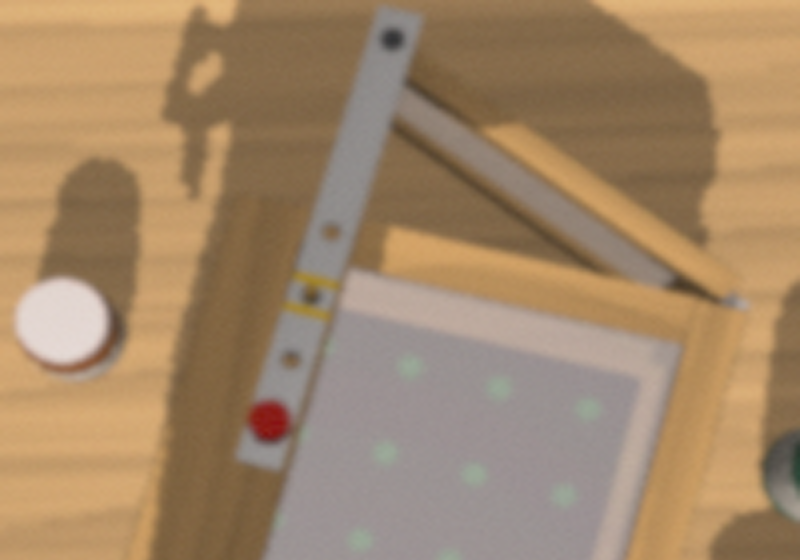

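```bash
python3 - <<'E'
from mv import *
from h import *
np.set_printoptions(precision=4,suppress=True)
from station import cams
S,T=cams.capture("scene"),cams.capture("top")
r=lambda c,b:max(blobs(mask(c,(0,170,70),(8,255,255),b)),key=lambda x:x[0][4])[1]
print("knob",tri(S,T,r(S,(290,170,345,225)),r(T,(300,190,335,225))))
hp=plane(T,(250+311/4-.4,90+296/3.6-.4),.1605);pv,_=tri(S,T,(185.6,233.2),(250+392/4-.4,90+39/3.6-.4));pv2=plane(T,(347.6,100.4),.162)
print("hole",hp,"peg",peg,"piv",pv2)
v=pv2[:2]-H;w=P0-H;print("vent",np.arctan2(w[1],w[0])-np.arctan2(v[1],v[0]))
I=load(14);print("pixel change since last",[int((np.abs(a["pixels"].astype(int)-I[n]["pixels"]).max(2)>40).sum()) for n,a in(("scene",S),("top",T))])
I0=load(0)
J=[]
for n,lo,hi,b in(("pot",(5,120,60),(12,255,220),(420,255,480,315)),("jar",(5,120,40),(14,255,200),(245,160,285,200)),("tin",(65,60,30),(95,255,200),(435,200,490,245))):
    g=lambda c:max(blobs(mask(c,lo,hi,b)),key=lambda x:x[0][4])[1:] 
    try: print(n,g(I0["top"]),g(T))
    except Exception as e: print(n,e)
E
```

```text
knob (array([0.5845, 0.0219, 0.1886]), [np.float64(0.1330752667843829), np.float64(0.14231352343953418)])
hole [ 0.6649 -0.0049  0.1605] peg [ 0.6655 -0.0046] piv [ 0.8272 -0.0563  0.162 ]
vent 0.3852341516119362
pixel change since last [25, 0]
pot (array([447.  , 285.91]),) (array([446.86, 286.  ]),)
jar (array([271.64, 188.9 ]),) (array([272.56, 188.76]),)
tin (array([451.41, 223.51]),) (array([451.35, 222.74]),)
```

The knob is at z 0.1886 with the bar level (0.1866 measured at the start). The hole sits on the peg, the vent reads 0.385 rad, and the pot, jar and tin haven't moved. I'm handing it in.

```bash
python3 -c "
from station import ctrl
print(ctrl.close_job())"
```

```text
the job is handed in; nothing more can be done
None
```

I gripped the stay by its red knob, lifted it and pushed the vent open. I then lowered the marked hole over the brass peg in small steps, let go, backed the arm away and handed the job in at about 20 s. No verdict was reported.

**Last checks (camera, gripper clear of the scene):**
- **Hole on peg:** the marked hole is within 1 mm of where I measured the peg, and the peg shows through it between the two yellow bands.
- **Bar down:** the knob's centre measured 188.6 mm up, against 186.6 mm at the start and 190.5 mm from the given sizes. The bar is level to within the measuring error.
- **Vent:** about 0.385 rad by my estimate, and nothing moved noticeably between the last pictures.
- **Forces:** no more than about 3 N at the tool in any reading, none of them showing a press on the peg.
- **Pot, jar and tin:** within 1 pixel (about 2 mm) of where they started.

**What disagreed:**
- **Tilt of the bar:** it was about 0.03 rad less than the tool's tilt, so the knob had slipped or turned a little in the grip. I took the tilt from the two camera views instead and moved the bar about 5 mm sideways before lowering it.
- **Hinge to pivot:** my measured distance came out at 255 to 259 mm instead of 250 mm, so the vent angle is only approximate.

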